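# Set the terminal box in the drilling stop

### The arm

A 6-joint arm with a two-finger parallel gripper is mounted at the origin on a cart in front of the work surface, level with it; the furniture and walls round the work are solid. World frame = base frame: x ahead of the robot, y to its left, z up, the work surface at z = 0. Lengths are in mm, angles in rad, forces in N, time in s.
With the tool pointing down it reaches from about 300 to 850 mm from the base axis. Payload 5.4 kg.
Tool frame: the origin (TCP) lies at the very end of the fingers, on their centre line; the grasp point (between the pads) lies 19 mm behind it; z points along the fingers, y is the line along which they close (so a half turn about z gives the same grasp; the last joint's range is limited). The gripper opens to 85 mm and grips with 20 to 120 N. Pads are 22 mm wide; open, the fingers measure 114 mm over their backs; the gripper's body (76 mm by 85 mm) begins 54 mm behind the grasp point. The pads swing forward as they close: fully open they stand 13 mm farther back than shut.
Start: joints at [0.892, 0.158, 1.597, -0, 1.386, -0.21], TCP at [259.801, 512.942, 206.999] pointing down, gripper open.
Joint ranges: [-2.91, 2.91], [-0.94, 2.29], [0.18, 2.7], [-1.29, 4.43], [0.17, 2.64], [-3, 3]. Speed limits (rad/s): [2.57, 2.57, 3.14, 3.14, 3.14, 3.14].

### API

Orientations are given as [roll, pitch, yaw] about the fixed x, y, z axes, in that order (R = Rz(yaw) Ry(pitch) Rx(roll)).
In Python, from station import ctrl, vision, job gives the robot as it stands.
- The arm moves only by the tool move_arm, never from a script. Its argument "steps" is a list of rows, each a list of 7 numbers: the shift along the tool's x, y, z in cm, then the turn, a rotation vector about the tool's x, y, z in rad, then the finger opening in cm, from 0 to 8.54. In form: [[dx, dy, dz, ax, ay, az, fingers], ...]. A call has 1 to 20 rows; each row shifts and turns the commanded pose from where the row before left it, along the tool's axes as they then stand; what a row does not reach is not made up. A row lasts 1/8 s, in which the tool goes at most 62.5 mm and 10.7 degrees, less where a joint would pass 70% of its speed; a pose out of reach is approached as far as the arm can. A call is refused whole if a number of a shift passes 6.25 or a number of a turn 0.188, either way. A call with a gripper value outside its range is refused whole. The fingers move at their own pace and stop on an object; "newtons" is the grip in N (left out, the last holds). Time passes only in rows, so rows that do not move let the fingers close. It gives the time, the measured TCP pose, the force, the opening and the grip force at its end, in the units of the state.
- ctrl.get_state(): the state, without advancing time (a new reading comes with each control period).
- vision.capture(name): name is "scene" or "top" or "wrist"; returns (picture, depth): 480x640x3 uint8, red, green, blue; 480x640 float32, mm along the optical axis (not along the pixel's ray), 0 where there is no reading.
- vision.camera_params(name): a dict with "K" (3x3 intrinsics, pixels), "R" (3x3) and "t" (3): a world point X has camera coordinates R X + t. Camera axes: x right, y down, z forward; pixel columns grow to the right and rows downward; lengths in mm; the calibration is good to about 2 mm. A picture is of the moment at which its call begins: read the wrist's pose just before it. camera_params takes no time and is no camera call; for the wrist camera it gives the pose at the moment of the call.
- job.hand_in(): hands the job in; it is judged then, once.
The state is a dict: "time_s": time; "joint_positions": joint angles; "dq": joint speeds; "tau": joint torques, N m; "eef_pos": TCP position; "orientation": TCP orientation; "ft_force": force on the tool from outside, world axes, zero at the start; "moment": the same for the moment, N m; "opening": finger opening in mm; "grip_force": force on a finger pad.
Only numpy, scipy, OpenCV 4.12 (cv2) and the standard library are available. Lean on these libraries where they do the work, as an engineer would, in place of code of your own. Each camera call takes 0.05 s, during which the arm holds its last target. There are 200 camera calls.

### The job

Set the cream terminal box up in the drilling stop by pushing only. First push it across the bench until its long side lies flat against the fence, between the fixed end stop and the open sliding stop; then push the sliding stop up along the fence so that it shoves the box against the end stop and traps it with no play, still flat against the fence. Never lift the box off the bench or tip it, leave the other loose things where they are, and finish with the hand clear.

Things in the scene. Friction and masses are not known exactly. Their poses are not given: they have to be found in the camera images.
- terminal_box: old cream terminal box, square cable openings along one side, loose, 0.12 kg (varies): 42 mm (x) by 76 mm (y), body 24 mm high, raised lid to 32 mm. Origin: centre of the underside, 22 mm from its +x long side, 20 mm from its -x one; z up. At the start its +x side faces the fence within 0.45 rad, its origin 0.11 to 0.15 m in front of the fence
- jig: drilling stop, fixed (place and yaw vary): a dark steel fence 300 mm long, 20 thick, 22 high with an end stop and a sliding stop. No base plate: the box slides on the bench. Origin: on the bench at the foot of the fence's front face. x points across the fence, away from the robot (front face x = 0, box on the -x side); y along the fence, which covers y = -0.17 to +0.13; z up
- end_stop (a point): middle of the inner face of the fixed end stop, a steel block 22 mm thick and 26 mm high at the fence's +y end, reaching 60 mm in front of the fence. In the jig frame: x = -0.030, y = +0.105, z = 0.013
- slide (a joint): travel of the sliding stop along the fence (m): 0 fully open, growing toward the end stop (jig +y), at most 0.15. The clear width between the two stops is 0.210 minus this value, so it reads about 0.134 with the box trapped. Starts between 0 and 0.04, moves stiffly (about 2 N), stays where it is left
- slide_push (a point): where to push the sliding stop: on its outer face (looks to jig -y), 36 mm in front of the fence, 20 mm above the bench. It is a steel block 18 mm thick along the fence (inner face 18 mm to +y of this point), 57 mm deep from the fence, 32 mm high. A saddle with a thumbscrew rides on the fence beside it, 45 mm high, reaching 16 mm to -y of this point
- card_packet: small flat white card packet, 50 x 86 x 24 mm, similar in size to the terminal box but without cable openings, a bystander to be left alone; origin: centre of the underside
- capacitor: grey standing capacitor with two tags, 38 mm across, 114 mm high, a bystander to be left alone; origin: centre of the underside
- pliers: pliers with blue handles lying behind the fence, 55 x 157 x 12 mm, a bystander to be left alone; origin: centre of the underside
- circuit_board: small green circuit board, 50 x 85 x 24 mm, a bystander to be left alone; origin: centre of the underside
Things that resemble listed ones, but are neither listed nor needed, are in the scene too. Leave any black or blue look-alike of the terminal_box alone.

How it is judged (in metres and radians):
On the way:
1. the box lies flat against the fence, short of the end stop or at it, while the sliding stop is still open (x of terminal_box in the frame of jig above -0.025 m and angle between the y axis of terminal_box and the y axis of jig, either way round below 0.06 rad and height (world z) of terminal_box below 0.004 m and value of joint slide below 0.07 m and y of terminal_box in the frame of jig between -0.075 and 0.072 m), for 0.2 s.
At the end, for the whole second after the job is handed in: The box stands on the bench with its long side within about 3 mm of the fence and parallel to it within 0.06 rad, its end within about 3.5 mm of the end stop, the sliding stop closed up to it (slide joint above 0.130 m, at most 4 mm of play), at rest (x of terminal_box in the frame of jig above -0.025 m and angle between the y axis of terminal_box and the y axis of jig, either way round below 0.06 rad and height (world z) of terminal_box below 0.004 m and y of terminal_box in the frame of jig between 0.0635 and 0.072 m and value of joint slide above 0.13 m and linear speed of terminal_box below 0.01 m/s); the robot touches nothing.
It fails at once if the box is lifted off the bench (height (world z) of terminal_box above 0.01 m).
It fails at once if the box is tipped (angle between terminal_box's own z axis and vertical above 0.25 rad).
It fails at once if another loose thing on the bench is shoved more than 15 mm (distance of any of card_packet, capacitor, pliers, circuit_board from where it was at the start of the episode above 0.015 m).
It also fails if it takes over 54 s, if anything falls off the work surface, if the arm or the gripper's body presses on something with over 40 N, if the wrist force passes 120 N, or if a joint passes its speed limit or range.

## Working session

There is one attempt and no reset: what is moved stays moved. The work goes in short steps, Python scripts to look and compute and a tool call to move; the robot and the scene stay as the last step left them, time stands still between calls to the robot, and variables do not carry over. Pictures are saved under pics/ and viewed, at most 12 in all, crops included, and the job is handed in when it is done.

Besides the shell and the picture viewer there is one more tool, called as name(argument=value, ...), one argument or row to a line, values as JSON. move_arm: Moves the arm, as the interface text tells. Its arguments: {"type":"object","properties":{"steps":{"type":"array","items":{"type":"array","items":{"type":"number"}}},"newtons":{"type":"number"}},"required":["steps"]}

```bash
mkdir -p pics; python3 - <<'E'
from station import ctrl,vision
import cv2,numpy as np
s=ctrl.get_state();print(s)
for n in("top","scene"):
    p,d=vision.capture(n);cv2.imwrite(f"pics/{n}0.png",p[:,:,::-1]);np.save(f"pics/{n}0d.npy",d)
    c=vision.camera_params(n);print(n,c)
E
```

```text
{'time_s': 0.0, 'joint_positions': array([ 8.91872632e-01,  1.59045414e-01,  1.59827985e+00, -1.45527369e-06,
        1.38618108e+00, -2.10070597e-01]), 'dq': array([ 0.00091822, -0.00102496, -0.00179242,  0.00079066, -0.00019358,
       -0.001047  ]), 'tau': array([ 1.24595692e-03, -3.95986640e+01, -3.31431448e+01, -1.35339060e-04,
        8.11603619e-03,  1.02737548e-05]), 'eef_pos': array([259.40209278, 512.422979  , 205.99513574]), 'orientation': array([-3.13972074e+00, -3.97660319e-04,  2.67273945e+00]), 'ft_force': array([ 0.49745033,  0.97011817, -0.54863642]), 'moment': array([ 0.02104766, -0.01587505, -0.01890973]), 'grip_force': 0.0, 'opening': 85.50970313648449}
top {'K': array([[558.36741614,   0.        , 321.13485506],
       [  0.        , 558.36741614, 249.91021845],
       [  0.        ,   0.        ,   1.        ]]), 'R': array([[ 0.01665424, -0.99935434,  0.03183606],
       [-0.9803403 , -0.02258184, -0.19601773],
       [ 0.19661009, -0.02794564, -0.98008342]]), 't': array([141.74454297, 555.68587223, 951.24672633])}
scene {'K': array([[526.72232616,   0.        , 319.25225812],
       [  0.        , 526.72232616, 240.77994635],
       [  0.        ,   0.        ,   1.        ]]), 'R': array([[ 0.76257435, -0.64648504, -0.02318333],
       [-0.38495433, -0.42469582, -0.81941664],
       [ 0.51989473,  0.63379063, -0.57272935]]), 't': array([-285.14984471,  326.01975739,  640.16755133])}
```

View pics/top0.png

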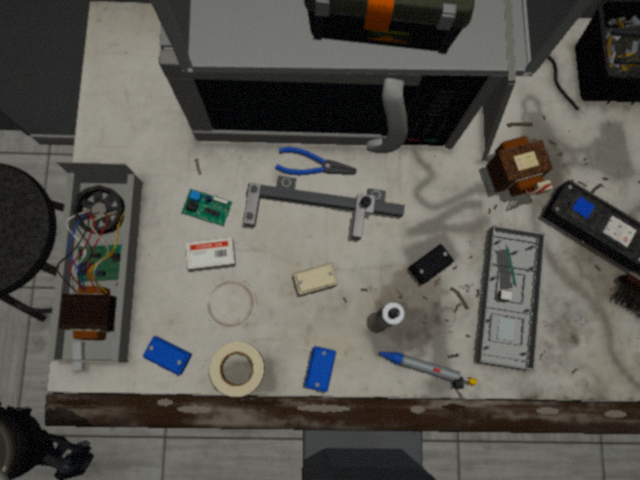

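View pics/scene0.png

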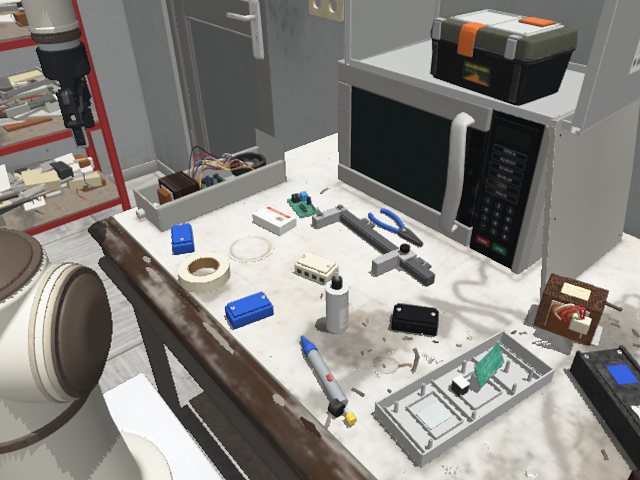

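The top view shows the cream box at about (315,279). The fence runs from (248,190) to (403,210), with the end stop at (251,205) and the sliding stop at (358,218). The card packet is at (210,253) and the capacitor at (385,315).

```bash
cat > h.py <<'E'
import numpy as np,cv2
from station import ctrl,vision
def cloud(d,c):
    v,u=np.mgrid[0:d.shape[0],0:d.shape[1]]
    P=np.stack([(u-c["K"][0,2])/c["K"][0,0]*d,(v-c["K"][1,2])/c["K"][1,1]*d,d],-1)
    return (P-c["t"])@c["R"]
def ray(uv,c,z):
    r=c["R"].T@np.linalg.inv(c["K"])@np.array([*uv,1.]);o=-c["R"].T@c["t"]
    return o+r*(z-o[2])/r[2]
E
python3 - <<'E'
from h import *
p=cv2.imread("pics/top0.png");d=np.load("pics/top0d.npy");c=vision.camera_params("top")
W=cloud(d,c);z=W[...,2]
print("bench z",np.median(z[300:340,240:290]))
# heights
m=np.zeros(z.shape,np.uint8);m[175:330,170:460]=((z>8)&(z<150))[175:330,170:460]
n,l,st,ce=cv2.connectedComponentsWithStats(m)
for i in range(1,n):
    if st[i,4]<60: continue
    Q=W[l==i];print(st[i],"z med/max",np.median(Q[:,2]).round(1),np.percentile(Q[:,2],97).round(1))
    r=cv2.minAreaRect(Q[:,:2].astype(np.float32));print("  rect",np.round(r[0],1),np.round(r[1],1),round(r[2],1))
# ray: cream box mask top contour
hsv=cv2.cvtColor(p,cv2.COLOR_BGR2HSV)
print(hsv[279,315],hsv[300,315],p[279,315],p[198,320],p[225,357])
for n_ in(0,):
  cs=cv2.imread("pics/scene0.png");print(cs[262,318],cs[235,380])
cv2.imwrite("pics/crop.png",cv2.resize(p[170:300,230:420],None,fx=4,fy=4,interpolation=cv2.INTER_CUBIC))
E
```

```text
bench z 0.07265020829603208
[ 243  182  162   58 2732] z med/max 23.4 42.1
  rect [634.6 147.2] [301.2  99. ] 88.7
[185 189  18  22 213] z med/max 20.2 24.4
  rect [653.  395.1] [24.6 39.4] 74.0
[204 207  19   9  71] z med/max 10.2 13.8
  rect [632.4 357.8] [35.9 12.9] 78.2
[ 186  237   50   33 1336] z med/max 24.2 28.0
  rect [549.5 356.1] [50.9 86.4] 7.9
[409 243  46  41 942] z med/max 29.7 33.8
  rect [539. -55.] [43.1 76.7] 37.3
[293 263  45  32 965] z med/max 29.6 33.6
  rect [505.6 161.7] [43.8 74.9] 17.2
[377 302  28  25 524] z med/max 88.5 107.8
  rect [439.6  29.5] [38.2 36.6] 89.8
[ 21  61 172] [ 24  29 141] [131 160 172] [68 65 64] [131 134 136]
[225 243 247] [107 106 105]
```

View pics/crop.png

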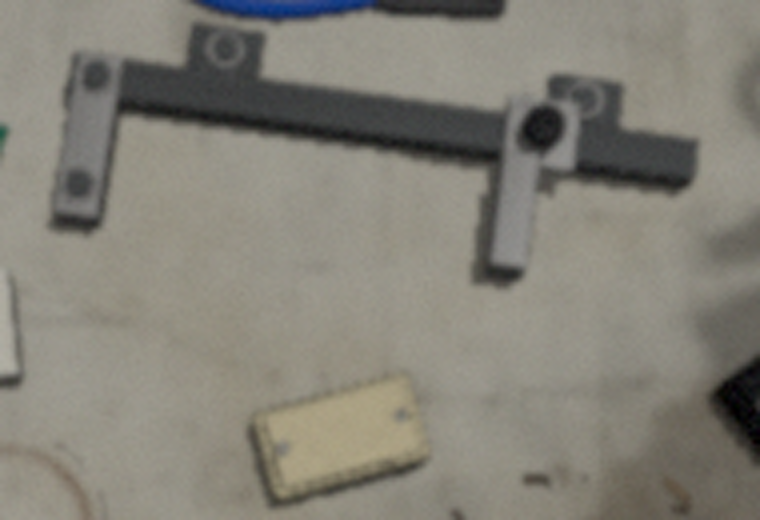

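The crop shows the box with its openings facing the robot side. The fence's front edge runs from (130,100) to (500,155) and the stops stick out toward the robot. Next I fit the fence line, the stop faces and the box.

```bash
cat > fit.py <<'E'
from h import *
def fitjig(W):
    x,y,z=W[...,0],W[...,1],W[...,2]
    b=(x>560)&(x<720)&(y>-20)&(y<310)
    # fence: rear/front of top surface between the stops
    pts=[]
    for u in list(range(266,335))+list(range(378,398)):
        col=np.arange(175,235);s=W[col,u]
        k=(s[:,2]>18)&(s[:,2]<26)&(s[:,0]>590)&(s[:,0]<690)
        if k.sum()>=3: q=s[k];pts.append([q[:,0].min(),q[:,0].max(),q[:,1].mean()])
    return np.array(pts)
if __name__=="__main__":
    d=np.load("pics/top0d.npy");c=vision.camera_params("top");W=cloud(d,c)
    P=fitjig(W)
    for k in(0,1):
        a=np.polyfit(P[:,2],P[:,k],1);r=P[:,k]-np.polyval(a,P[:,2]);g=abs(r)<3;a=np.polyfit(P[g,2],P[g,k],1);print("edge",k,a,r[g].std(),g.sum())
        if k==0:f=a
    th=-np.arctan(f[0]);print("yaw",th)
    ex=np.array([np.cos(th),np.sin(th)]);ey=np.array([-np.sin(th),np.cos(th)])
    o=np.array([f[1],0])
    X=(W[...,:2]-o)@ex;Y=(W[...,:2]-o)@ey;z=W[...,2]
    sel=(X<-8)&(X>-75)&(z>14)&(z<40)&(W[...,0]>540)
    m=sel.copy();m[:175]=0;m[240:]=0
    ys=Y[m]
    print(np.histogram(ys,bins=np.arange(20,270,5)))
    for lo,hi in((0,100),(150,260)):
        k=m&(Y>lo)&(Y<hi);
        print("stop",np.percentile(Y[k],[1,4,50,96,99]),"Xmin",np.percentile(X[k],[1,4]),"ztop",np.percentile(z[k],[50,95]))
    bm=np.zeros(z.shape,bool);bm[255:300,285:345]=1
    for zl in(8,20,28):
        Q=W[bm&(z>zl)];print("box",zl,cv2.minAreaRect(Q[:,:2].astype(np.float32)))
    # ray-cast cross-check: corners in scene/top
E
python3 fit.py
```

```text
edge 0 [1.20163369e-01 6.32017068e+02] 0.7372751930452826 89
edge 1 [1.19734695e-01 6.50773665e+02] 0.8816364762085016 89
yaw -0.11958997243598962
(array([ 0,  0,  0,  0,  0,  0,  0,  0,  0,  0, 54, 75, 73, 80,  0,  0,  0,
        0,  0,  0,  0,  0,  0,  0,  0,  0,  0,  0,  0,  0,  0,  0,  0,  0,
        0,  0,  0,  0,  0,  0,  0,  0,  0,  0,  0,  0,  0,  0,  0]), array([ 20,  25,  30,  35,  40,  45,  50,  55,  60,  65,  70,  75,  80,
        85,  90,  95, 100, 105, 110, 115, 120, 125, 130, 135, 140, 145,
       150, 155, 160, 165, 170, 175, 180, 185, 190, 195, 200, 205, 210,
       215, 220, 225, 230, 235, 240, 245, 250, 255, 260, 265]))
stop [71.52501599 72.37446586 80.93868272 89.18062718 89.43341669] Xmin [-57.3690671  -56.79433734] ztop [31.73412819 35.34985   ]Traceback (most recent call last):
  File "fit.py", line 28, in <module>
    print("stop",np.percentile(Y[k],[1,4,50,96,99]),"Xmin",np.percentile(X[k],[1,4]),"ztop",np.percentile(z[k],[50,95]))
                 ~~~~~~~~~~~~~^^^^^^^^^^^^^^^^^^^^^
    return _quantile_unchecked(
        a, q, axis, out, overwrite_input, method, keepdims, weights)
    return _ureduce(a,
                    func=_quantile_ureduce_func,
    ...<5 lines>...
                    overwrite_input=overwrite_input,
                    method=method)
    r = func(a, **kwargs)
    result = _quantile(arr,
                       quantiles=q,
    ...<2 lines>...
                       out=out,
                       weights=wgt)
    slices_having_nans = np.isnan(arr[-1, ...])
                                  ~~~^^^^^^^^^
IndexError: index -1 is out of bounds for axis 0 with size 0
```

```bash
sed -i '/histogram/d; s/(150,260)/(240,330)/' fit.py; cat >> fit.py <<'E'
    k=(abs(X-10)<6)&(z>16)&(z<26)&(Y>-60)&(Y<330);print("fence ends",np.percentile(Y[k],[.3,1,99,99.7]),"z",np.median(z[k]))
E
python3 fit.py
```

```text
edge 0 [1.20163369e-01 6.32017068e+02] 0.7372751930452826 89
edge 1 [1.19734695e-01 6.50773665e+02] 0.8816364762085016 89
yaw -0.11958997243598962
stop [71.52501599 72.37446586 80.93868272 89.18062718 89.43341669] Xmin [-57.3690671  -56.79433734] ztop [31.73412819 35.34985   ]
stop [271.58570697 271.8831646  281.85630256 292.62507259 293.44079037] Xmin [-60.32111602 -59.59687938] ztop [26.09830511 31.13990667]
box 8 ((446.2137451171875, 153.73065185546875), (172.44482421875, 78.71773529052734), 7.950811386108398)
box 20 ((445.81854248046875, 153.67547607421875), (171.6467742919922, 78.71773529052734), 7.950811386108398)
box 28 ((444.05816650390625, 155.16641235351562), (170.5792999267578, 70.61182403564453), 6.374478340148926)
fence ends [ -2.05255491  -0.76607381 294.1882932  295.79033868] z 22.25323265860414
```

move_arm(
  steps=[
    [0, 0, 0, 0, 0, -0.154, 4],
    [0, 0, 0, 0, 0, -0.154, 4],
    [0, 0, 0, 0, 0, -0.154, 4],
    [0, 0, 0, 0, 0, -0.154, 4],
    [0, 0, 0, 0, 0, -0.154, 4],
    [-0.71, -3.4, 0, 0, 0, 0, 4],
    [-0.71, -3.4, 0, 0, 0, 0, 4],
    [-0.71, -3.4, 0, 0, 0, 0, 4],
    [-0.71, -3.4, 0, 0, 0, 0, 4],
    [-0.71, -3.4, 0, 0, 0, 0, 4],
    [-0.71, -3.4, 0, 0, 0, 0, 4],
    [-0.71, -3.4, 0, 0, 0, 0, 4],
    [-0.71, -3.4, 0, 0, 0, 0, 4],
    [-0.71, -3.4, 0, 0, 0, 0, 4],
    [-0.71, -3.4, 0, 0, 0, 0, 4],
    [-0.71, -3.4, 0, 0, 0, 0, 4],
    [-0.71, -3.4, 0, 0, 0, 0, 4],
    [0, 0, 0, 0, 0, 0, 4],
  ],
)

```text
time_s: 2.35
eef_pos: [462.7, 147.0, 206.6]
orientation: [-3.141, -0.001, -2.844]
ft_force: [-0.8, 0.9, 0.2]
opening: 39.9
grip_force: 0.0
```

```bash
python3 - <<'E'
from h import *
c=vision.camera_params("wrist");p,d=vision.capture("wrist");cv2.imwrite("pics/w1.png",p[:,:,::-1]);np.save("pics/w1d.npy",d)
W=cloud(d,c);x,y,z=W[...,0],W[...,1],W[...,2]
hsv=cv2.cvtColor(p,cv2.COLOR_RGB2HSV)
m=((z>8)&(z<45)&(x>440)&(x<570)&(y>100)&(y<225)&(d>0)).astype(np.uint8)
n,l,st,ce=cv2.connectedComponentsWithStats(m)
for i in range(1,n):
    if st[i,4]>300:
        Q=W[l==i];print(st[i],ce[i],cv2.minAreaRect(Q[:,:2].astype(np.float32)),np.percentile(Q[:,2],[50,97]))
E
```

```text
[ 287  225   83   49 3892] [327.71736896 249.4442446 ] ((507.07415771484375, 164.23583984375), (42.633087158203125, 75.21591186523438), 17.489768981933594) [29.47334588 31.30277092]
```

View pics/w1.png

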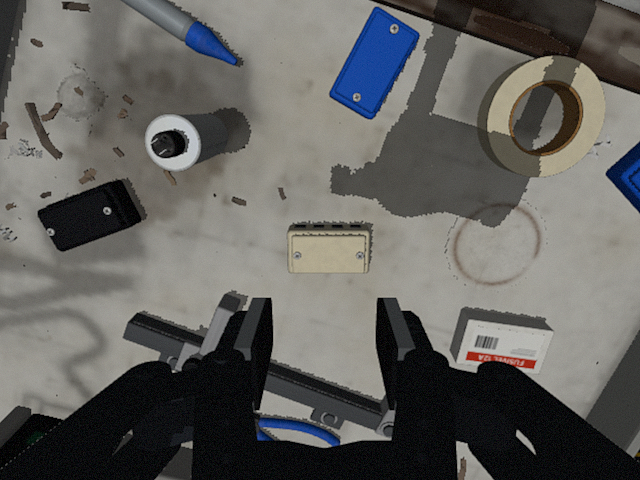

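The wrist view shows the box at (328,249), centred ahead of the hand, with nothing below the fingers. I'll descend behind it.

move_arm(
  steps=[
    [0, 0, 3.3, 0, 0, 0, 4],
    [0, 0, 3.3, 0, 0, 0, 4],
    [0, 0, 3.3, 0, 0, 0, 4],
    [0, 0, 3.3, 0, 0, 0, 4],
    [0, 0, 3.3, 0, 0, 0, 4],
    [0, 0, 2.5, 0, 0, 0, 4],
    [0, 0, 1.0, 0, 0, 0, 4],
    [0, 0, 0, 0, 0, 0, 4],
  ],
)

```text
time_s: 3.4
eef_pos: [461.6, 149.1, 6.8]
orientation: [3.141, -0.001, -2.84]
ft_force: [0.1, 0.4, -0.1]
opening: 40.0
grip_force: 0.0
```

move_arm(
  steps=[
    [-0.8, 0, 0, 0, 0, 0, 4],
    [-0.8, 0, 0, 0, 0, 0, 4],
    [-0.8, 0, 0, 0, 0, 0, 4],
    [-0.8, 0, 0, 0, 0, 0, 4],
    [-0.8, 0, 0, 0, 0, 0, 4],
    [-0.7, 0, 0, 0, 0, 0.053, 4],
    [-0.7, 0, 0, 0, 0, 0.053, 4],
    [-0.7, 0, 0, 0, 0, 0.053, 4],
    [-0.7, 0, 0, 0, 0, 0.053, 4],
    [-0.7, 0, 0, 0, 0, 0.053, 4],
    [-0.7, 0, 0, 0, 0, 0.053, 4],
    [-0.7, 0, 0, 0, 0, 0.053, 4],
    [-0.7, 0, 0, 0, 0, 0.053, 4],
    [0, 0, 0, 0, 0, 0, 4],
  ],
)

```text
time_s: 5.15
eef_pos: [556.2, 166.9, 7.0]
orientation: [3.142, 0.0, 3.019]
ft_force: [-0.3, 0.4, -0.2]
opening: 40.0
grip_force: 0.0
```

```bash
cat > look.py <<'E'
from h import *
import sys
O=np.array([651.,165.1]);th=-.1196
ex=np.array([np.cos(th),np.sin(th)]);ey=np.array([-np.sin(th),np.cos(th)])
s=ctrl.get_state();e=s["eef_pos"];print("hand jig",(e[:2]-O)@ex,(e[:2]-O)@ey,"z",e[2],"yaw rel",(s["orientation"][2]-th)%np.pi)
n=sys.argv[1];c=vision.camera_params(n);p,d=vision.capture(n)
if len(sys.argv)>2: cv2.imwrite(sys.argv[2],p[:,:,::-1])
W=cloud(d,c);X=(W[...,:2]-O)@ex;Y=(W[...,:2]-O)@ey;z=W[...,2]
hsv=cv2.cvtColor(p,cv2.COLOR_RGB2HSV)
cr=(hsv[...,0]>14)&(hsv[...,0]<32)&(hsv[...,1]>45)
m=(cr&(z>22)&(z<40)&(X>-150)&(X<12)&(Y>-80)&(Y<110)&(d>0)).astype(np.uint8)
k,l,st,ce=cv2.connectedComponentsWithStats(m)
i=1+np.argmax(st[1:,4]);Q=np.c_[X[l==i],Y[l==i]].astype(np.float32)
print("box jig",st[i],cv2.minAreaRect(Q),"ext",np.percentile(Q,[.5,99.5],axis=0).round(1).tolist(),"z",np.percentile(z[l==i],[50,97]))
k=(X<-30)&(X>-55)&(z>28)&(z<38)&(abs(Y+20)<90)&~(l==i)&(hsv[...,2]>90)
if k.sum()>20: print("slide block Y",np.percentile(Y[k],[2,50,98]))
E
python3 look.py top pics/t2.png
```

```text
hand jig -94.32466071315791 -9.56061342873343 z 6.978503933459258 yaw rel 3.1387606231766467Traceback (most recent call last):
  File "look.py", line 13, in <module>
    i=1+np.argmax(st[1:,4]);Q=np.c_[X[l==i],Y[l==i]].astype(np.float32)
        ~~~~~~~~~^^^^^^^^^^
    return _wrapfunc(a, 'argmax', axis=axis, out=out, **kwds)
    return bound(*args, **kwds)
ValueError: attempt to get argmax of an empty sequence
```

```bash
python3 look.py scene pics/s2.png
```

```text
hand jig -94.81420538339644 -9.59510117452338 z 6.869035961533446 yaw rel 3.1393223152969782Traceback (most recent call last):
  File "look.py", line 13, in <module>
    i=1+np.argmax(st[1:,4]);Q=np.c_[X[l==i],Y[l==i]].astype(np.float32)
        ~~~~~~~~~^^^^^^^^^^
    return _wrapfunc(a, 'argmax', axis=axis, out=out, **kwds)
    return bound(*args, **kwds)
ValueError: attempt to get argmax of an empty sequence
```

View pics/s2.png

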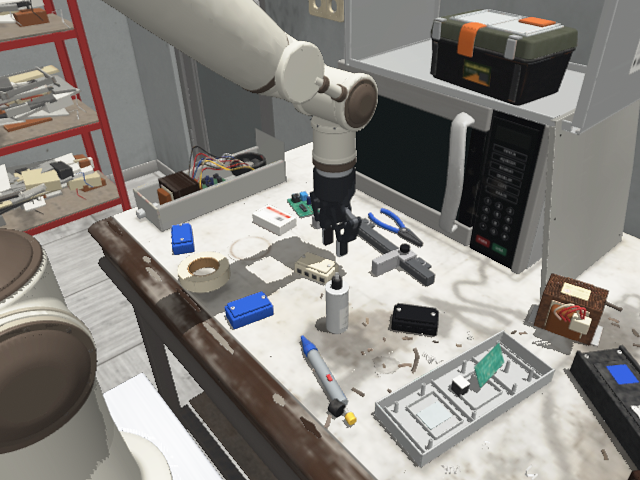

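The gripper tips are near (340,250) and the box appears at about (318,267), roughly where it started. I'll measure it before going further.

```bash
python3 - <<'E'
from h import *
p=cv2.imread("pics/s2.png");p0=cv2.imread("pics/scene0.png")
c=vision.camera_params("scene");_,d=vision.capture("scene")
a=np.load("pics/scene0d.npy")
for nm,D in(("before",a),("now",d)):
    W=cloud(D,c);x,y,z=W[...,0],W[...,1],W[...,2]
    m=((z>10)&(z<60)&(x>470)&(x<600)&(y>80)&(y<230)).astype(np.uint8)
    k,l,st,ce=cv2.connectedComponentsWithStats(m)
    for i in range(1,k):
        if st[i,4]>40:
            Q=W[l==i];print(nm,st[i],cv2.minAreaRect(Q[:,:2].astype(np.float32)),np.percentile(Q[:,2],[3,50,97]))
o=np.hstack([p0[220:300,280:380],p[220:300,280:380]]);cv2.imwrite("pics/cmp.png",cv2.resize(o,None,fx=4,fy=4,interpolation=cv2.INTER_CUBIC))
E
```

```text
before [295 252  44  30 799] ((504.0110168457031, 162.13278198242188), (44.763954162597656, 75.36083984375), 17.61210823059082) [11.6537403  27.48141843 31.4189949 ]
before [372 257  12  16 106] ((591.320556640625, 88.47557067871094), (17.21560287475586, 16.739612579345703), 0.23553980886936188) [10.58385929 27.27783129 32.39459841]
now [322 231  12  15 134] ((555.7468872070312, 186.46075439453125), (10.02070426940918, 23.417613983154297), 68.5289535522461) [32.84994416 46.48393616 58.58121238]
now [336 244  12  13 118] ((547.5975952148438, 137.64993286132812), (14.075583457946777, 21.02849769592285), 61.435585021972656) [33.59547278 48.37367312 59.15449396]
now [295 252  44  29 810] ((503.4212951660156, 161.95220947265625), (43.70930862426758, 76.2193374633789), 19.363964080810547) [11.36355197 27.55765935 31.34034557]
now [372 257  12  15  95] ((590.84716796875, 88.87171936035156), (16.79292106628418, 17.24380111694336), 1.6843756437301636) [11.85559863 29.11852927 32.68778497]
```

View pics/cmp.png

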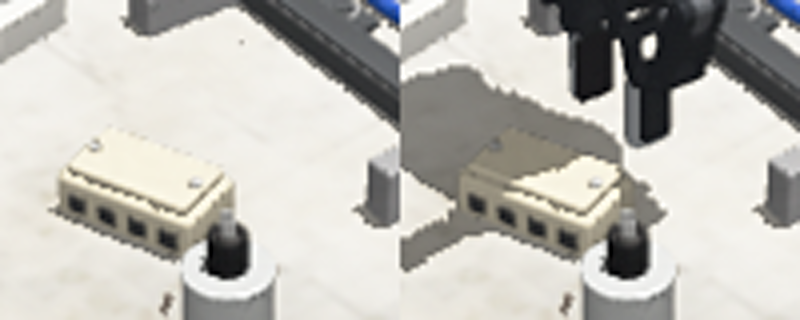

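The fingertips show at z≈32 mm although the TCP reads 7, so they passed just above the box, which hasn't moved. I'll go back over it and then descend further, checking against the camera.

move_arm(
  steps=[
    [0, 0, -2, 0, 0, 0, 4],
    [0, 0, -2, 0, 0, 0, 4],
    [0, 0, 0, 0, 0, -0.14, 4],
    [0, 0, 0, 0, 0, -0.14, 4],
    [0, 0, 0, 0, 0, -0.14, 4],
    [1.9, 0.2, 0, 0, 0, 0, 4],
    [1.9, 0.2, 0, 0, 0, 0, 4],
    [1.9, 0.2, 0, 0, 0, 0, 4],
    [1.9, 0.2, 0, 0, 0, 0, 4],
    [1.9, 0.2, 0, 0, 0, 0, 4],
    [0, 0, 2, 0, 0, 0, 4],
    [0, 0, 2, 0, 0, 0, 4],
    [0, 0, 0.6, 0, 0, 0, 4],
    [0, 0, 0.5, 0, 0, 0, 4],
    [0, 0, 0, 0, 0, 0, 4],
  ],
)

```text
time_s: 7.18
eef_pos: [462.3, 148.6, -3.4]
orientation: [-3.141, 0.001, -2.844]
ft_force: [0.4, 0.7, -0.1]
opening: 40.1
grip_force: 0.0
```

```bash
python3 - <<'E'
from h import *
c=vision.camera_params("scene");p,d=vision.capture("scene");cv2.imwrite("pics/s3.png",p[:,:,::-1])
s=ctrl.get_state();print(s["eef_pos"],s["orientation"],s["ft_force"],s["joint_positions"])
W=cloud(d,c);x,y,z=W[...,0],W[...,1],W[...,2]
dark=p.max(2)<70
m=((z>3)&(z<60)&(x>420)&(x<500)&(y>60)&(y<230)&dark).astype(np.uint8)
k,l,st,ce=cv2.connectedComponentsWithStats(m)
for i in range(1,k):
    if st[i,4]>40:
        Q=W[l==i];print(st[i],cv2.minAreaRect(Q[:,:2].astype(np.float32)),np.percentile(Q[:,2],[1,5,50,97]))
w=vision.camera_params("wrist");print("wrist cam pos",-w["R"].T@w["t"])
cv2.imwrite("pics/s3c.png",cv2.resize(p[220:320,230:380,::-1],None,fx=5,fy=5,interpolation=cv2.INTER_CUBIC))
E
```

```text
[462.45108926 148.66785432  -3.33613187] [-3.14131799e+00  1.05035150e-03 -2.84427827e+00] [ 0.64405148 -0.56952656 -0.66793679] [ 6.16511970e-02  2.16008259e-01  1.99511979e+00 -2.72381637e-05
  9.29379152e-01 -1.80644309e+00]
[289 256  12  21 134] ((461.9949035644531, 172.2224884033203), (40.308441162109375, 7.936835289001465), 31.532255172729492) [ 8.02142142 11.53152427 40.54259805 58.95742525]
[313 269  11  14  99] ((478.1742248535156, 123.41839599609375), (35.57598876953125, 10.253011703491211), 27.059829711914062) [ 7.61337046  9.81135252 42.47590463 57.74605247]
wrist cam pos [389.14453509 126.11630771 163.02766654]
```

View pics/s3c.png

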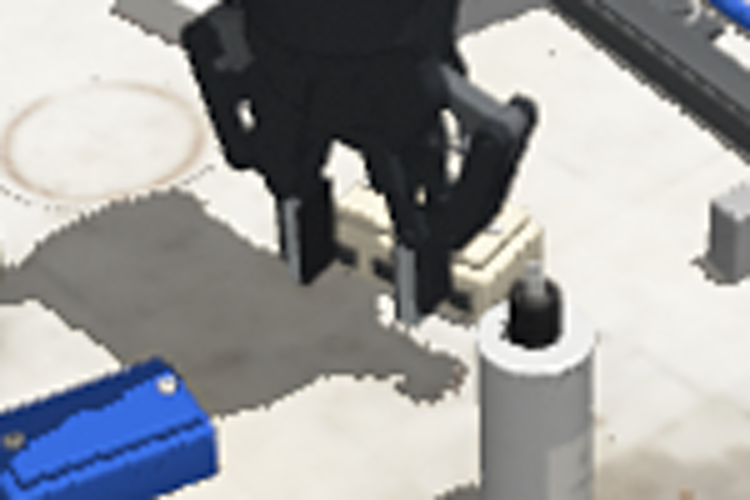

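The tips are at about (291,277) and (311,284) in the scene picture, which puts them roughly 18–20 mm up and clear in front of the box. I'll lower another 11 mm and then push.

move_arm(
  steps=[
    [0, 0, 0.3, 0, 0, 0, 4],
    [0, 0, 0.3, 0, 0, 0, 4],
    [0, 0, 0.3, 0, 0, 0, 4],
    [0, 0, 0.2, 0, 0, 0, 4],
    [0, 0, 0, 0, 0, 0, 4],
    [-0.8, 0, 0, 0, 0, 0, 4],
    [-0.8, 0, 0, 0, 0, 0, 4],
    [-0.6, 0, 0, 0, 0, 0, 4],
    [-0.6, 0, 0, 0, 0, 0, 4],
  ],
)

```text
time_s: 8.35
eef_pos: [488.9, 156.9, -15.1]
orientation: [3.142, -0.0, -2.844]
ft_force: [-0.9, -0.5, -0.2]
opening: 40.1
grip_force: 0.6
```

```bash
cat > sc.py <<'E'
from h import *
import sys
O=np.array([651.,165.1]);th=-.1196
ex=np.array([np.cos(th),np.sin(th)]);ey=np.array([-np.sin(th),np.cos(th)])
s=ctrl.get_state();e=s["eef_pos"];print("hand jig",((e[:2]-O)@ex).round(1),((e[:2]-O)@ey).round(1),"z",e[2].round(1),"yaw rel",(s["orientation"][2]-th+1.5)%np.pi-1.5,s["ft_force"].round(1))
c=vision.camera_params("scene");p,d=vision.capture("scene")
if len(sys.argv)>1:cv2.imwrite(sys.argv[1],cv2.resize(p[180:300,250:440,::-1],None,fx=4,fy=4,interpolation=cv2.INTER_CUBIC))
W=cloud(d,c);X=(W[...,:2]-O)@ex;Y=(W[...,:2]-O)@ey;z=W[...,2]
f=p.astype(int);cream=(f[...,0]-f[...,2]>8)&(f.max(2)>70)&(f.max(2)<256)
m=(cream&(z>22)&(z<36)&(X>-170)&(X<12)&(Y>-75)&(Y<110)).astype(np.uint8)
k,l,st,ce=cv2.connectedComponentsWithStats(m)
for i in range(1,k):
  if st[i,4]>30:
    Q=np.c_[X[l==i],Y[l==i]].astype(np.float32);r=cv2.minAreaRect(Q)
    print("box",st[i],np.round(r[0],1),np.round(r[1],1),round(r[2],1),"min",Q.min(0).round(1),"max",Q.max(0).round(1),"zmax",np.percentile(z[l==i],97).round(1))
k=(X<-25)&(X>-56)&(z>20)&(z<38)&(Y<60)&(Y>-110)&(abs(f[...,0]-f[...,2])<8)&(f.max(2)>90)
if k.sum()>20:print("slide block Y",np.percentile(Y[k],[2,50,98]).round(1),k.sum())
E
python3 sc.py
```

```text
hand jig -160.0 -27.5 z -15.1 yaw rel 0.4168881252276857 [-0.9 -0.5 -0.2]
box [305 248  13  20 142] [-147.4   -1. ] [53.2 21.2] 67.1 min [-162.   -28.5] max [-130.1   20.6] zmax 31.5
box [328 260  14  14  56] [-122.6  -45.9] [46.1  6.8] 22.0 min [-143.   -57.1] max [-100.7  -34.6] zmax 32.0
slide block Y [-94.4 -90.  -76.5] 153
```

move_arm(
  steps=[
    [-0.7, 0, 0, 0, 0, 0, 4],
    [-0.7, 0, 0, 0, 0, 0, 4],
    [-0.7, 0, 0, 0, 0, 0, 4],
    [-0.7, 0, 0, 0, 0, 0.052, 4],
    [-0.7, 0, 0, 0, 0, 0.052, 4],
    [-0.7, 0, 0, 0, 0, 0.052, 4],
    [-0.7, 0, 0, 0, 0, 0.052, 4],
    [-0.7, 0, 0, 0, 0, 0.052, 4],
    [-0.7, 0, 0, 0, 0, 0.052, 4],
    [-0.6, 0, 0, 0, 0, 0.052, 4],
    [-0.5, 0, 0, 0, 0, 0.052, 4],
    [0, 0, 0, 0, 0, 0, 4],
  ],
)

```text
time_s: 9.9
eef_pos: [561.7, 169.6, -14.9]
orientation: [3.141, 0.001, 3.023]
ft_force: [-0.2, -0.1, 0.1]
opening: 40.1
grip_force: 0.0
```

```bash
python3 sc.py pics/s4.png
```

```text
hand jig -89.2 -6.2 z -14.9 yaw rel 0.0012058517704156557 [-0.2 -0.1  0.1]
box [349 242  20  16 147] [-61.6 -30.8] [44.5 26.6] 2.9 min [-83.4 -43.9] max [-39.3 -16.5] zmax 30.9
slide block Y [-94.5 -89.6 -76.8] 153
```

View pics/s4.png

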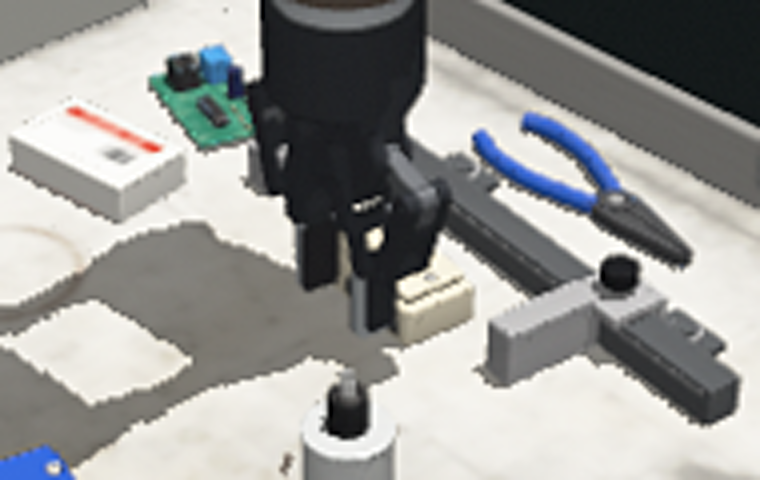

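The box is square in front of the fingers, with its near end around (435,310) in the crop and its path between the stops clear. I'll push it on to the fence.

move_arm(
  steps=[
    [-0.7, 0, 0, 0, 0, 0, 4],
    [-0.7, 0, 0, 0, 0, 0, 4],
    [-0.7, 0, 0, 0, 0, 0, 4],
    [-0.6, 0, 0, 0, 0, 0, 4],
    [-0.4, 0, 0, 0, 0, 0, 4],
    [-0.3, 0, 0, 0, 0, 0, 4],
    [0, 0, 0, 0, 0, 0, 4],
  ],
)

```text
time_s: 10.82
eef_pos: [595.1, 165.4, -14.9]
orientation: [3.141, 0.001, 3.023]
ft_force: [-0.9, -0.2, 0.1]
opening: 40.0
grip_force: 0.0
```

```bash
python3 sc.py
```

```text
hand jig -55.5 -6.3 z -14.9 yaw rel 0.0007601618994721449 [-0.9 -0.2  0.1]
box [363 237  18  16 136] [-27.8 -35.2] [47.2 22.6] 11.5 min [-50.7 -44.4] max [ -5.9 -20. ] zmax 31.3
slide block Y [-94.1 -89.1 -75. ] 164
```

move_arm(
  steps=[
    [-0.2, 0, 0, 0, 0, 0, 4],
    [-0.2, 0, 0, 0, 0, 0, 4],
    [-0.1, 0, 0, 0, 0, 0, 4],
    [0, 0, 0, 0, 0, 0, 4],
  ],
)

```text
time_s: 11.38
eef_pos: [598.7, 165.0, -15.2]
orientation: [-3.141, -0.002, 3.023]
ft_force: [-5.0, 0.4, 2.8]
opening: 39.8
grip_force: 2.6
```

move_arm(
  steps=[
    [-0.1, 0, 0, 0, 0, 0, 4],
    [-0.1, 0, 0, 0, 0, 0, 4],
    [0, 0, 0, 0, 0, 0, 4],
  ],
)

```text
time_s: 11.75
eef_pos: [598.6, 165.0, -15.6]
orientation: [-3.141, -0.007, 3.023]
ft_force: [-11.2, 0.8, 8.4]
opening: 39.9
grip_force: 5.6
```

move_arm(
  steps=[
    [0.3, 0, 0, 0, 0, 0, 4],
    [2, 0, 0, 0, 0, 0, 4],
    [3, 0, 0, 0, 0, 0, 4],
    [0, 0, -4, 0, 0, 0, 4],
    [0, 0, -5, 0, 0, 0, 2],
    [0, -3, -3, 0, 0, 0, 0],
    [0, -4, 0, 0, 0, 0, 0],
    [0, -4, 0, 0, 0, 0, 0],
    [0, 0, 0, 0, 0, 0, 0],
  ],
)

```text
time_s: 12.88
eef_pos: [536.8, 59.4, 105.5]
orientation: [-3.141, 0.003, 3.019]
ft_force: [1.0, 0.6, -0.4]
opening: -0.4
grip_force: 0.0
```

```bash
python3 sc.py; python3 - <<'E'
from h import *
O=np.array([651.,165.1]);th=-.1196
ex=np.array([np.cos(th),np.sin(th)]);ey=np.array([-np.sin(th),np.cos(th)])
c=vision.camera_params("wrist");p,d=vision.capture("wrist");cv2.imwrite("pics/w5.png",p[:,:,::-1])
W=cloud(d,c);X=(W[...,:2]-O)@ex;Y=(W[...,:2]-O)@ey;z=W[...,2];f=p.astype(int)
m=((f[...,0]-f[...,2]>8)&(z>15)&(z<38)&(X>-60)&(X<15)&(Y<80)&(Y>-70)).astype(np.uint8)
k,l,st,ce=cv2.connectedComponentsWithStats(m)
for i in range(1,k):
  if st[i,4]>100:
    Q=np.c_[X[l==i],Y[l==i]].astype(np.float32);print(st[i],cv2.minAreaRect(Q),Q.min(0),Q.max(0))
E
```

```text
hand jig -100.7 -118.6 z 105.5 yaw rel -0.0026899650802301167 [ 1.   0.6 -0.4]
box [346 227  37  24 380] [-22.6  -6.7] [39.2 74.2] 1.2 min [-42. -44.] max [-2.2 30.1] zmax 31.5
slide block Y [-94.6 -89.5 -76.4] 153
[ 428  314  114   59 5981] ((-18.260698318481445, -2.6156768798828125), (78.63677978515625, 44.780784606933594), 89.86273193359375) [-40.69788 -41.90367] [ 4.215424 36.65304 ]
```

View pics/w5.png

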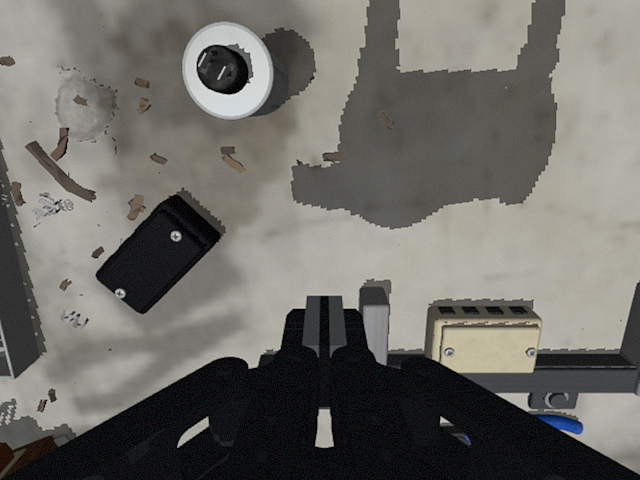

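The wrist view shows the box flat against the fence at (485,345), with the slide stop at (375,320) beside the closed fingers. Next I place the fingers outside the sliding stop.

move_arm(
  steps=[
    [-2.1, -0.5, 0, 0, 0, 0, 0],
    [-2.1, -0.5, 0, 0, 0, 0, 0],
    [-2.1, 0, 0, 0, 0, 0, 0],
    [0, 0, 3, 0, 0, 0, 0],
    [0, 0, 3, 0, 0, 0, 0],
    [0, 0, 2.5, 0, 0, 0, 0],
    [0, 0, 1, 0, 0, 0, 0],
    [0, 0, 0.6, 0, 0, 0, 0],
    [0, 0, 0, 0, 0, 0, 0],
  ],
)

```text
time_s: 14.1
eef_pos: [597.9, 44.6, 4.5]
orientation: [3.142, 0.001, 3.023]
ft_force: [0.1, -0.1, -0.4]
opening: 0.3
grip_force: 0.0
```

```bash
python3 sc.py pics/s6.png
```

```text
hand jig -38.4 -126.0 z 4.5 yaw rel 0.001178296722084582 [ 0.1 -0.1 -0.4]
box [346 227  36  25 450] [-23.3  -6.2] [41.8 74.8] 0.7 min [-44.  -43.5] max [-2.1 31. ] zmax 31.5
slide block Y [-94.1 -88.8 -77.4] 138
```

View pics/s6.png

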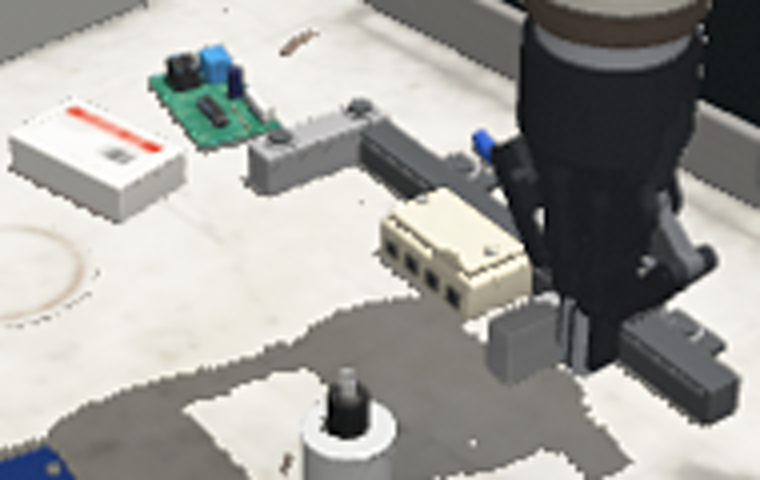

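The closed fingers are beside the slide block with tips at (400,272), still about 28–30 mm up. I'll lower 16 mm and start pushing.

move_arm(
  steps=[
    [0, 0, 0.6, 0, 0, 0, 0],
    [0, 0, 0.6, 0, 0, 0, 0],
    [0, 0, 0.4, 0, 0, 0, 0],
    [0, 0.5, 0, 0, 0, 0, 0],
    [0, 0.5, 0, 0, 0, 0, 0],
    [0, 0.5, 0, 0, 0, 0, 0],
    [0, 0.5, 0, 0, 0, 0, 0],
    [0, 0.5, 0, 0, 0, 0, 0],
    [0, 0.5, 0, 0, 0, 0, 0],
    [0, 0, 0, 0, 0, 0, 0],
  ],
)

```text
time_s: 15.4
eef_pos: [601.0, 74.6, -12.0]
orientation: [3.141, 0.0, 3.023]
ft_force: [0.5, 0.5, 0.5]
opening: 0.0
grip_force: 0.0
```

```bash
python3 sc.py pics/s7.png
```

```text
hand jig -38.8 -95.8 z -12.0 yaw rel 0.001075221365461232 [0.5 0.5 0.5]
box [346 227  31  25 352] [-23.9  -6.6] [74.5 39.1] 88.8 min [-43.4 -43.8] max [-3.8 30.4] zmax 31.0
slide block Y [-103.7  -81.9  -66.7] 93
```

The stop is moving with the fingers, with its inner face now near Y −67. I'll push on.

move_arm(
  steps=[
    [0, 0.6, 0, 0, 0, 0, 0],
    [0, 0.6, 0, 0, 0, 0, 0],
    [0, 0.6, 0, 0, 0, 0, 0],
    [0, 0.4, 0, 0, 0, 0, 0],
    [0, 0.4, 0, 0, 0, 0, 0],
    [0, 0.5, 0, 0, 0, 0, 0],
    [0, 0.5, 0, 0, 0, 0, 0],
    [0, 0.5, 0, 0, 0, 0, 0],
    [0, 0.5, 0, 0, 0, 0, 0],
    [0, 0.5, 0, 0, 0, 0, 0],
    [0, 0.5, 0, 0, 0, 0, 0],
    [0, 0.5, 0, 0, 0, 0, 0],
    [0, 0.5, 0, 0, 0, 0, 0],
    [0, 0.5, 0, 0, 0, 0, 0],
    [0, 0.5, 0, 0, 0, 0, 0],
    [0, 0.4, 0, 0, 0, 0, 0],
    [0, 0, 0, 0, 0, 0, 0],
  ],
)

```text
time_s: 17.58
eef_pos: [610.4, 154.2, -12.0]
orientation: [3.141, -0.0, 3.023]
ft_force: [-0.4, -0.6, -0.2]
opening: 0.0
grip_force: 0.1
```

```bash
python3 sc.py pics/s8.png
```

```text
hand jig -39.0 -15.6 z -12.0 yaw rel 0.0009442802529715522 [-0.4 -0.6 -0.2]
box [330 216  23  21 199] [-30.8  49.8] [73.9 28.7] 81.9 min [-50.2  14.8] max [-11.6  87. ] zmax 31.3
slide block Y [-26.5  -1.5  12.7] 84
```

move_arm(
  steps=[
    [0, 0.4, 0, 0, 0, 0, 0],
    [0, 0.4, 0, 0, 0, 0, 0],
    [0, 0.3, 0, 0, 0, 0, 0],
    [0, 0.2, 0, 0, 0, 0, 0],
    [0, 0.1, 0, 0, 0, 0, 0],
    [0, 0, 0, 0, 0, 0, 0],
  ],
)

```text
time_s: 18.38
eef_pos: [612.1, 167.6, -12.0]
orientation: [3.141, 0.0, 3.023]
ft_force: [-0.5, -1.6, 1.3]
opening: 0.1
grip_force: 1.0
```

move_arm(
  steps=[
    [0, 0.1, 0, 0, 0, 0, 0],
    [0, 0.1, 0, 0, 0, 0, 0],
    [0, 0, 0, 0, 0, 0, 0],
  ],
)

```text
time_s: 18.75
eef_pos: [612.3, 169.5, -12.0]
orientation: [3.141, 0.0, 3.023]
ft_force: [-1.8, -2.8, 0.8]
opening: 0.0
grip_force: 1.3
```

```bash
python3 sc.py pics/s9.png
```

```text
hand jig -38.9 -0.2 z -12.0 yaw rel 0.0008462849632007163 [-1.8 -2.8  0.8]
box [326 213  22  20 190] [-35.2  67.6] [82.1 29.3] 74.1 min [-48.1  28.6] max [-11.  106.3] zmax 31.4
slide block Y [-8.8 14.2 27.8] 73
```

move_arm(
  steps=[
    [0, 0.1, 0, 0, 0, 0, 0],
    [0, 0, 0, 0, 0, 0, 0],
  ],
)

```text
time_s: 19.05
eef_pos: [612.5, 170.5, -12.0]
orientation: [3.142, 0.0, 3.023]
ft_force: [0.2, -3.1, 1.6]
opening: -0.1
grip_force: 1.3
```

move_arm(
  steps=[
    [0, 0.1, 0, 0, 0, 0, 0],
    [0, 0, 0, 0, 0, 0, 0],
  ],
)

```text
time_s: 19.3
eef_pos: [612.6, 171.5, -12.0]
orientation: [3.141, 0.0, 3.023]
ft_force: [-0.4, -2.2, 1.5]
opening: -0.0
grip_force: 1.3
```

move_arm(
  steps=[
    [0, 0.1, 0, 0, 0, 0, 0],
    [0, 0, 0, 0, 0, 0, 0],
  ],
)

```text
time_s: 19.55
eef_pos: [612.6, 171.6, -12.0]
orientation: [-3.14, -0.0, 3.023]
ft_force: [-1.7, -5.7, 3.1]
opening: -0.0
grip_force: 3.1
```

move_arm(
  steps=[
    [0, 0.1, 0, 0, 0, 0, 0],
    [0, 0, 0, 0, 0, 0, 0],
    [0, -0.3, 0, 0, 0, 0, 0],
    [0, -1, 0, 0, 0, 0, 0],
    [0, -2, 0, 0, 0, 0, 0],
    [0, 0, -4, 0, 0, 0, 0],
    [0, 0, -5, 0, 0, 0, 0],
    [3, -1, -4, 0, 0, 0, 0],
    [5, -2, 0, 0, 0, 0, 0],
    [5, -3, 0, 0, 0, 0, 0],
    [0, 0, 0, 0, 0, 0, 0],
  ],
)

```text
time_s: 20.92
eef_pos: [466.9, 95.3, 115.5]
orientation: [-3.141, -0.006, 3.021]
ft_force: [-0.1, 0.6, -0.2]
opening: 0.1
grip_force: 0.0
```

```bash
python3 sc.py; python3 - <<'E'
from h import *
O=np.array([651.,165.1]);th=-.1196
ex=np.array([np.cos(th),np.sin(th)]);ey=np.array([-np.sin(th),np.cos(th)])
for n in("wrist","top"):
    c=vision.camera_params(n);p,d=vision.capture(n);cv2.imwrite(f"pics/{n}9.png",p[:,:,::-1])
    W=cloud(d,c);X=(W[...,:2]-O)@ex;Y=(W[...,:2]-O)@ey;z=W[...,2];f=p.astype(int)
    m=((f[...,0]-f[...,2]>8)&(z>15)&(z<38)&(X>-60)&(X<15)&(Y<120)&(Y>0)).astype(np.uint8)
    k,l,st,ce=cv2.connectedComponentsWithStats(m)
    for i in range(1,k):
      if st[i,4]>100:
        Q=np.c_[X[l==i],Y[l==i]].astype(np.float32);print(n,st[i],cv2.minAreaRect(Q),Q.min(0),Q.max(0))
    g=(abs(f[...,0]-f[...,2])<8)&(z>18)&(z<36)&(X<-8)&(X>-56)&(f.max(2)>60)
    for lo,hi in((-20,50),(90,140)):
        k=g&(Y>lo)&(Y<hi)
        if k.sum()>20:print("stop",np.percentile(Y[k],[2,50,98]))
E
```

```text
hand jig -174.4 -91.3 z 115.5 yaw rel -0.0008122149797280542 [-0.1  0.6 -0.2]
box [331 214  27  19 250] [-25.8  57.7] [48.1 55. ] 0.2 min [-49.8  30.2] max [-1.8 85.3] zmax 31.5
slide block Y [12.7 17.4 29.8] 125
wrist [ 492  386   92   52 2498] ((-34.18771743774414, 81.98431396484375), (79.9948959350586, 33.5417366027832), 60.14248275756836) [-41.173454  38.94659 ] [6.8833932e-02 1.0930552e+02]
stop [16.06120697 28.8283513  32.83276973]
stop [ 99.24143059 117.12966071 128.91651184]
top [256 194  43  28 930] ((-20.792802810668945, 68.21792602539062), (45.076873779296875, 77.04508209228516), 0.7839999794960022) [-43.015255  29.555641] [  1.8966914 106.91351  ]
stop [13.02403573 21.1405301  29.65093053]
stop [106.19328802 116.36114979 126.83944391]
```

View pics/wrist9.png

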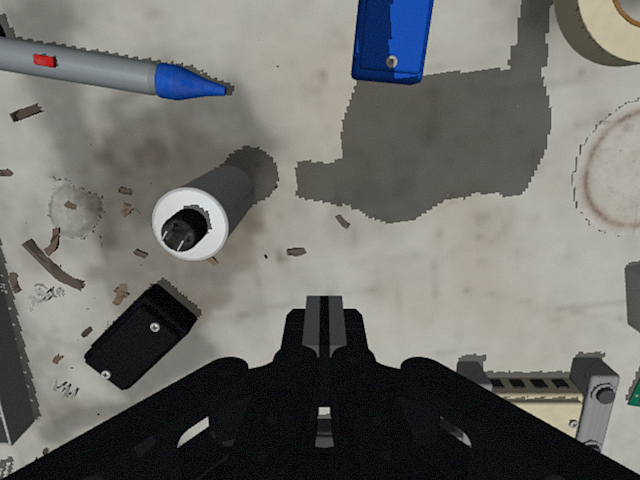

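The wrist view shows the box at (530,395) held between both stops. The top-view fit gives the box at x ≈ −21 mm and tilted 0.8°, with both ends touching the stops, and the hand is clear.

```bash
python3 -c "
from station import job
print(job.hand_in())"
```

```text
the job is handed in; nothing more can be done
None
```

I pushed the terminal box flat against the fence and closed the sliding stop onto it; the last camera check showed it trapped against the end stop within about 1° of parallel, the hand was clear, and I handed the job in at about 21 s, but no verdict came back.

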